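Put the empty embedding moulds back in their trays

ROBOT

A 6-joint arm with a two-finger parallel gripper is mounted at the origin on the work surface. World frame = base frame: x ahead of the robot, y to its left, z up, the work surface at z = 0. Lengths are in m, angles in rad, forces in N, time in s.
With the tool pointing down it reaches from about 0.275 to 0.825 m from the base axis. Payload 5.2 kg.
Tool frame: the origin (TCP) lies midway between the tips of the shut fingers; the grasp point (between the pads) lies ctrl.hold_point_z behind it (ctrl.hold_point_z is the distance from the TCP to the grasp point, in m); z points along the fingers, y is the line along which they close (so a half turn about z gives the same grasp; the last joint's range is limited). The gripper opens to 93 mm and grips with 3 to 60 N. Pads are 15 mm wide; open, the fingers measure 128 mm over their backs; the gripper's body (75 mm by 188 mm) begins 65 mm behind the grasp point.
Start: joints at [1.105, 0.259, 1.535, -0, 1.348, -0.203], TCP at [0.143, 0.531, 0.219] pointing down, gripper open.
Joint ranges: [-3.14, 3.14], [-0.91, 2.08], [0.19, 2.58], [-1.22, 4.36], [0.22, 2.71], [-3.12, 3.12]. Speed limits (rad/s): [2.57, 2.57, 3.14, 3.14, 3.14, 3.14].

INTERFACE

Orientations are given as a 3x3 rotation matrix whose columns are the frame's x, y, z axes.
In Python, from plant import ctrl gives the robot as it stands.
- The arm moves only by the tool apply_moves, never from a script. Its argument "plan" is a list of rows, each an object with "delta_pos": the shift along the tool's x, y, z as a fraction of full scale, a list of three; "roll": the turn about the tool's z as a fraction of full scale. A call has 1 to 5 rows; each row is the pose to reach, as a shift and turn from the pose commanded when the call began, along the tool's axes at that moment; what a row does not reach only later rows make up. Full scale, the value 1, is 100 cm for a shift and 45 degrees for a turn. A row lasts 1/8 s, in which the tool goes at most 62.5 mm and 10.7 degrees, less where a joint would pass 70% of its speed; a pose out of reach is approached as far as the arm can. A call with a number of a shift or a turn outside -1 to 1 is refused whole. A call with a gripper value outside its range is refused whole. "fingers" is the opening, from -1 (shut) to 1 (fully open), set as the call begins (left out, the last holds). The fingers move at their own pace and stop on an object; "squeeze" is the grip in N (left out, the last holds). Time passes only in rows, so rows that repeat a pose let the fingers close. It gives the time, the measured TCP pose, the force, the opening and the grip force at its end, in the units of the state.
- ctrl.get_state(): the state, without advancing time (a new reading comes with each control period).
- ctrl.capture(name): name is "scene" or "side" or "wrist"; returns a dict with "frame" (480x640x3 uint8, red, green, blue), "mtx" (3x3 intrinsics, pixels), "world_from_camera" (4x4, takes a point from camera to world coordinates); the wrist camera has in their place "T_tool_cam" (4x4, takes a point from camera to tool coordinates, whose origin is the TCP and whose axes are the flange's). Camera axes: x right, y up, looking along -z (the intrinsics and any distortion apply to the point x, -y, -z); pixel columns grow to the right and rows downward; lengths in m; the calibration is good to about 2 mm. A picture is of the moment at which its call begins: read the wrist's pose just before it. There is no depth.
- ctrl.job_done(): hands the job in; it is judged then, once.
The state is a dict: "time": time; "joint_positions": joint angles; "qvel": joint speeds; "joint_torque": joint torques, N m; "eef_pos": TCP position; "eef_rot": TCP orientation; "wrist_force": force on the tool from outside, world axes, zero at the start; "torque": the same for the moment, N m; "finger_gap": finger opening in m; "grasp_force": force on a finger pad.
Only numpy, scipy, OpenCV 4.12 (cv2) and the standard library are available. Lean on these libraries where they do the work, as an engineer would, in place of code of your own. Each camera call takes 0.05 s, during which the arm holds its last target. There are 200 camera calls.

TASK

Put the four empty steel embedding moulds away, each in the tray that already holds moulds of its own kind: set it down (do not drop it) upright and in line with the tray, in the middle of the tray's empty bay. The mould with the orange cassette on it is still in use: leave it and the ruby bottle standing where they are.

Things in the scene. Friction and masses are not known exactly. Their poses are not given: they have to be found in the camera images.
- mould_whole: empty open steel embedding mould, the largest: rim 80 x 57 mm, 20 mm tall, with a 68 x 45 mm well (whole-mount mould). Grip it by the upright rim wall, the top 7 mm; the well it stands on is narrower. Loose, light, mouth up. Origin: centre of the underside; x along the rim's long side, y across it, z up
- mould_macro: empty open steel embedding mould, the middle size: rim 60 x 45 mm, 17 mm tall, with a 50 x 35 mm well (macro mould). Grip it by the upright rim wall, the top 6 mm; the well it stands on is narrower. Loose, light, mouth up. Origin: centre of the underside; x along the rim's long side, y across it, z up
- mould_standard: empty open steel embedding mould, small, with a large well: rim 44 x 32 mm, 14 mm tall, its 38 x 26 mm well nearly filling the rim (standard mould). Grip it by the upright rim wall, the top 6 mm; the well it stands on is narrower. Loose, light, mouth up. Origin: centre of the underside; x along the rim's long side, y across it, z up
- mould_biopsy: empty open steel embedding mould, small, with a small square well: rim 44 x 32 mm, 14 mm tall, well only 19 x 19 mm amid a wide flat ledge (biopsy mould). Grip it by the upright rim wall, the top 6 mm; the well it stands on is narrower. Loose, light, mouth up. Origin: centre of the underside; x along the rim's long side, y across it, z up
- tray_whole: fixed cast aluminium tray 210 x 90 mm, one of four alike; floor 4 mm thick, lip and cross rib 8 mm high above the bench. Holds a fixed nested pair of moulds like mould_whole, 31 mm high, 102 mm from the origin along +x. Origin: on the bench under the middle of the empty bay (102 x 78 mm inside); x along the tray to its stock, roughly away from the robot, y across, z up
- tray_macro: fixed cast aluminium tray 210 x 90 mm, one of four alike; floor 4 mm thick, lip and cross rib 8 mm high above the bench. Holds a fixed nested pair of moulds like mould_macro, 27 mm high, 102 mm from the origin along +x. Origin: on the bench under the middle of the empty bay (102 x 78 mm inside); x along the tray to its stock, roughly away from the robot, y across, z up
- tray_standard: fixed cast aluminium tray 210 x 90 mm, one of four alike; floor 4 mm thick, lip and cross rib 8 mm high above the bench. Holds a fixed nested pair of moulds like mould_standard, 24 mm high, 102 mm from the origin along +x. Origin: on the bench under the middle of the empty bay (102 x 78 mm inside); x along the tray to its stock, roughly away from the robot, y across, z up
- tray_biopsy: fixed cast aluminium tray 210 x 90 mm, one of four alike; floor 4 mm thick, lip and cross rib 8 mm high above the bench. Holds a fixed nested pair of moulds like mould_biopsy, 24 mm high, 102 mm from the origin along +x. Origin: on the bench under the middle of the empty bay (102 x 78 mm inside); x along the tray to its stock, roughly away from the robot, y across, z up
- filled_mould: loose steel mould 44 x 32 mm with set wax and a rust-orange slotted cassette on top, 16 mm tall overall; it is not empty and must be left standing. Origin: centre of the underside; x along the long side, z up
- ruby_bottle: loose small ruby-red glass specimen bottle with a black cap, 40 mm diameter, 60 mm tall; must be left standing. Origin: centre of the underside, z up

How it is judged:
By the outcome, as a careful person would: the job done as asked, in the order asked, and still so for the second after the job is handed in, with the robot touching nothing.
It also fails if it takes over 112 s, if anything falls off the work surface, if the arm or the gripper's body presses on something with over 40 N, if the wrist force passes 120 N, or if a joint passes its speed limit or range.

## Working session

There is one attempt and no reset: what is moved stays moved. The work goes in short steps, Python scripts to look and compute and a tool call to move; the robot and the scene stay as the last step left them, time stands still between calls to the robot, and variables do not carry over. Pictures are saved under pics/ and viewed, at most 14 in all, crops included, and the job is handed in when it is done.

Besides the shell and the picture viewer there is one more tool, called after "Emit:" as name(argument=value, ...) on one line, values as JSON. apply_moves: Moves the arm, as the interface text tells. Shift numbers are shares of 100 cm and turn numbers shares of 45 degrees, none past 1 either way. Its arguments: {"type":"object","properties":{"plan":{"type":"array","items":{"type":"object","properties":{"delta_pos":{"type":"array","items":{"type":"number"}},"roll":{"type":"number"}}}},"fingers":{"type":"number"},"squeeze":{"type":"number"}},"required":["plan"]}

```bash
mkdir -p pics; ls; python3 - <<'E'
from plant import ctrl
import cv2,numpy as np,pickle
np.set_printoptions(precision=4,suppress=True)
print(ctrl.hold_point_z, ctrl.get_state())
d={}
for n in("scene","side","wrist"):
    c=ctrl.capture(n);d[n]=c
    cv2.imwrite(f"pics/{n}0.png",c["frame"][:,:,::-1])
    print(n,{k:v for k,v in c.items() if k!="frame"})
pickle.dump(d,open("c0.pkl","wb"))
E
```

```text
pics
0.0188 {'time': 0.0, 'joint_positions': array([ 1.1052,  0.2593,  1.5361,  0.    ,  1.348 , -0.2028]), 'qvel': array([ 0.0006,  0.0009, -0.0013, -0.0016, -0.0002,  0.0007]), 'joint_torque': array([ -0.0024, -43.7296, -28.3998,   0.0718,   0.0412,  -0.0001]), 'eef_pos': array([0.1426, 0.5306, 0.2178]), 'eef_rot': array([[-0.9657,  0.2598, -0.0008],
       [ 0.2598,  0.9657, -0.0016],
       [ 0.0004, -0.0018, -1.    ]]), 'wrist_force': array([-0.7414, -0.6402,  0.8463]), 'torque': array([-0.0007, -0.0082, -0.0134]), 'grasp_force': 0.0, 'finger_gap': 0.09293060623810367}
scene {'mtx': array([[448.3382,   0.    , 321.279 ],
       [  0.    , 448.3382, 236.4328],
       [  0.    ,   0.    ,   1.    ]]), 'world_from_camera': array([[ 0.8605, -0.293 ,  0.4169,  0.9523],
       [ 0.5095,  0.486 , -0.7101, -0.7224],
       [ 0.0054,  0.8234,  0.5675,  0.6528],
       [ 0.    ,  0.    ,  0.    ,  1.    ]])}
side {'mtx': array([[497.1877,   0.    , 325.6639],
       [  0.    , 497.1877, 244.3682],
       [  0.    ,   0.    ,   1.    ]]), 'world_from_camera': array([[-0.9874,  0.0897, -0.1307,  0.3437],
       [-0.158 , -0.6231,  0.766 ,  1.0086],
       [-0.0127,  0.777 ,  0.6294,  0.8653],
       [ 0.    ,  0.    ,  0.    ,  1.    ]])}
wrist {'mtx': array([[352.3058,   0.    , 320.0348],
       [  0.    , 352.3058, 239.8468],
       [  0.    ,   0.    ,   1.    ]]), 'T_tool_cam': array([[-0.001 ,  0.9673,  0.2536,  0.0714],
       [ 1.    ,  0.0012, -0.0004,  0.0011],
       [-0.0007,  0.2536, -0.9673, -0.1648],
       [ 0.    ,  0.    ,  0.    ,  1.    ]])}
```

View pics/scene0.png

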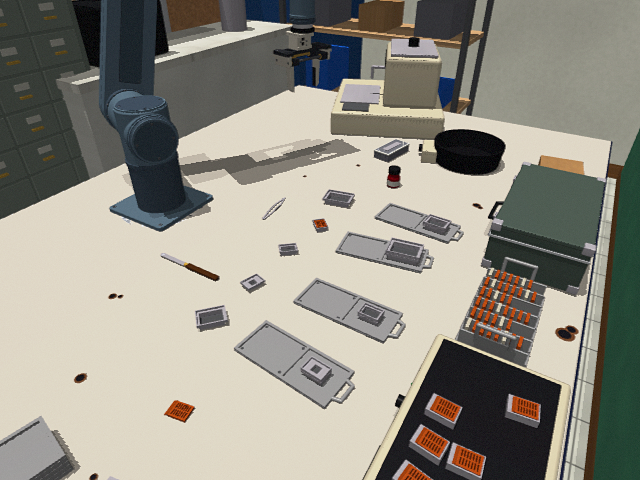

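View pics/side0.png

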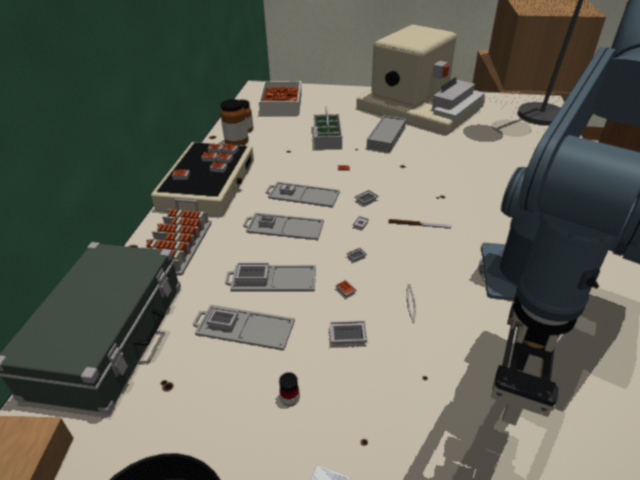

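The scene picture shows the empty moulds at about (339,199), (288,249), (252,283) and (212,317), and the filled mould at (320,225). The bottle is at (394,177), and the tray stocks are at (436,224), (404,250), (371,313) and (316,370). The side picture shows the same objects at (348,333), (356,255), (361,223), (367,198), filled (346,289) and bottle (289,388).

```bash
cat > h.py <<'E'
import numpy as np,pickle,cv2
from scipy.optimize import least_squares
np.set_printoptions(precision=4,suppress=True)
def ray(c,uv,T=None):
    T=c["world_from_camera"] if T is None else T
    u,v=uv;K=c["mtx"]
    d=np.array([(u-K[0,2])/K[0,0],-(v-K[1,2])/K[1,1],-1])
    return T[:3,3],T[:3,:3]@d
def onz(c,uv,z,T=None):
    o,d=ray(c,uv,T);return o+d*(z-o[2])/d[2]
def proj(c,P,T=None):
    T=c["world_from_camera"] if T is None else T
    p=(np.atleast_2d(P)-T[:3,3])@T[:3,:3];K=c["mtx"]
    return np.c_[K[0,0]*p[:,0]/-p[:,2]+K[0,2],-K[1,1]*p[:,1]/-p[:,2]+K[1,2]]
def tri(rs):
    A=0;b=0
    for o,d in rs:
        d=d/np.linalg.norm(d);M=np.eye(3)-np.outer(d,d);A=A+M;b=b+M@o
    return np.linalg.solve(A,b)
def wristT(s,c):
    T=np.eye(4);T[:3,:3]=s["eef_rot"];T[:3,3]=s["eef_pos"];return T@c["T_tool_cam"]
E
python3 - <<'E'
from h import *
d=pickle.load(open("c0.pkl","rb"))
P={'A':((339,199),(348,333)),'B':((288,249),(356,255)),'C':((252,283),(361,223)),'D':((212,317),(367,198)),'filled':((320,225),(346,289)),'bottle':((394,186),(289,400)),
't1':((436,224),(222,320)),'t2':((404,250),(251,274)),'t3':((371,313),(267,221)),'t4':((316,370),(287,189)),'t1empty':((398,214),(265,328)),'t4empty':((268,343),(317,194))}
for k,(a,b) in P.items(): print(k,tri([ray(d["scene"],a),ray(d["side"],b)]), onz(d["scene"],a,.015))
ims=[]
for n,(x,y,w,h),f in(("scene",(180,170,290,240),2.7),):
    cv2.imwrite("pics/crop_scene.png",cv2.resize(d[n]["frame"][y:y+h,x:x+w,::-1],None,fx=f,fy=f,interpolation=cv2.INTER_CUBIC)[:600,:800])
E
```

```text
A [0.4241 0.2724 0.0093] [0.4312 0.2637 0.015 ]
B [ 0.4352 -0.0026  0.007 ] [ 0.4424 -0.0116  0.015 ]
C [ 0.4373 -0.1478  0.006 ] [ 0.4457 -0.1558  0.015 ]
D [ 0.4333 -0.2744  0.0085] [ 0.4416 -0.2788  0.015 ]
filled [0.446  0.1301 0.0066] [0.4543 0.1191 0.015 ]
bottle [ 0.5205  0.4514 -0.0041] [0.5349 0.4178 0.015 ]
t1 [0.7121 0.2801 0.0151] [0.7119 0.2801 0.015 ]
t2 [0.6863 0.1232 0.0195] [0.6836 0.1289 0.015 ]
t3 [ 0.7064 -0.107   0.0154] [ 0.7077 -0.1062  0.015 ]
t4 [ 0.6853 -0.2834  0.0146] [ 0.6858 -0.2836  0.015 ]
t1empty [0.6072 0.2838 0.01  ] [0.6072 0.275  0.015 ]
t4empty [ 0.5821 -0.2745  0.0135] [ 0.577  -0.2765  0.015 ]
```

View pics/crop_scene.png

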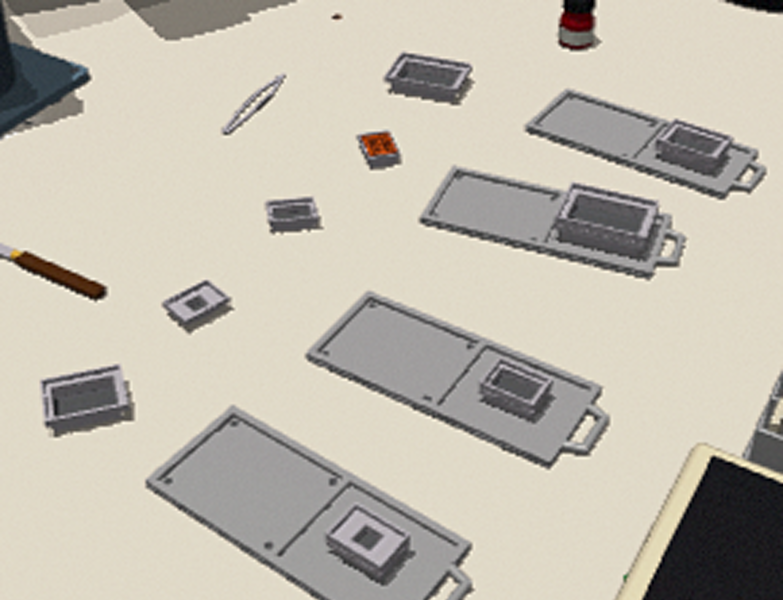

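A is the whole mould, B standard, C biopsy and D macro. The trays are t1 macro, t2 whole, t3 standard and t4 biopsy. Next I take wrist views along y.

Emit:
apply_moves(plan=[{"delta_pos":[-0.225,-0.111,0.025],"roll":-0.17},{"delta_pos":[-0.225,-0.111,0.025],"roll":-0.17},{"delta_pos":[-0.45,-0.222,0.05],"roll":-0.333},{"delta_pos":[-0.45,-0.222,0.05],"roll":-0.333},{"delta_pos":[-0.45,-0.222,0.05],"roll":-0.333}])

```text
time: 0.78
eef_pos: [0.3775, 0.3243, 0.1874]
eef_rot: [[-1.0, 0.001, 0.0], [0.001, 1.0, 0.0], [-0.0, 0.0, -1.0]]
wrist_force: [0.9, 0.1, 1.4]
finger_gap: 0.093
grasp_force: 0.0
```

Emit:
apply_moves(plan=[{"delta_pos":[-0.145,-0.1,0.02]},{"delta_pos":[-0.145,-0.1,0.02]},{"delta_pos":[-0.145,-0.1,0.02]},{"delta_pos":[-0.145,-0.1,0.02]},{"delta_pos":[-0.145,-0.1,0.02]}])

```text
invalid input at $.plan[0]: expected keys delta_pos, roll
```

```bash
cat > snap.py <<'E'
import sys;from h import *
from plant import ctrl
n=sys.argv[1]
s=ctrl.get_state();c=ctrl.capture("wrist");c["T"]=wristT(s,c)
pickle.dump(c,open(n+".pkl","wb"));cv2.imwrite(f"pics/{n}.png",c["frame"][:,:,::-1])
print(s["time"],s["eef_pos"],abs(s["qvel"]).max())
E
python3 snap.py w1
```

```text
0.775 [0.3775 0.3243 0.1874] 0.9849538967560709
```

Emit:
apply_moves(plan=[{"delta_pos":[0,-0.2,0]},{"delta_pos":[0,-0.2,0]},{"delta_pos":[0,-0.2,0]},{"delta_pos":[0,-0.2,0]},{"delta_pos":[0,-0.2,0]}])

```text
invalid input at $.plan[0]: expected keys delta_pos, roll
```

```bash
python3 snap.py w2
```

```text
0.825 [0.3832 0.3193 0.1866] 0.17944292867440934
```

Emit:
apply_moves(plan=[{"delta_pos":[0,-0.2,0]},{"delta_pos":[0,-0.2,0]},{"delta_pos":[0,-0.2,0]},{"delta_pos":[0,-0.2,0]},{"delta_pos":[0,-0.2,0]}])

```text
invalid input at $.plan[0]: expected keys delta_pos, roll
```

```bash
python3 snap.py w3
```

```text
0.875 [0.3805 0.3217 0.1868] 0.09013751819146083
```

View pics/w1.png

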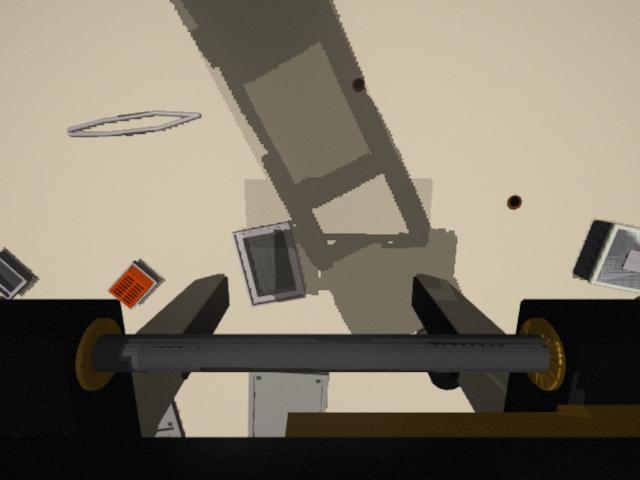

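View pics/w3.png

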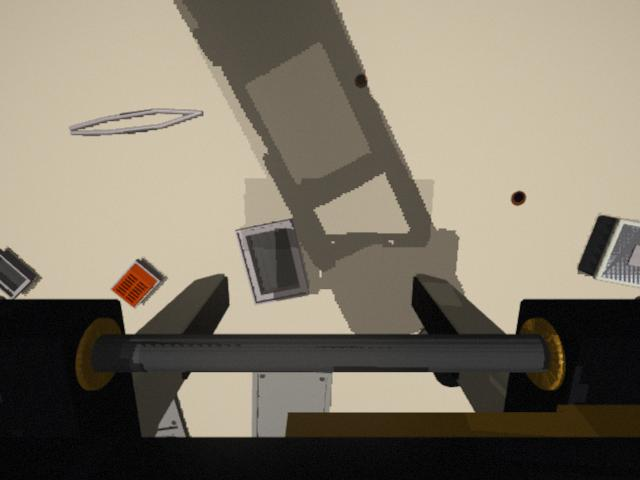

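The gripper hides rows below about 300, so I will raise the arm and move it ahead. Whole mould A shows at (270,262) and the filled mould at (135,285).

Emit:
apply_moves(plan=[{"delta_pos":[-0.22,-0.12,-0.083],"roll":0},{"delta_pos":[-0.22,-0.12,-0.083],"roll":0},{"delta_pos":[-0.22,-0.12,-0.083],"roll":0},{"delta_pos":[-0.22,-0.12,-0.083],"roll":0},{"delta_pos":[-0.22,-0.12,-0.083],"roll":0}])

```text
time: 1.55
eef_pos: [0.5986, 0.2051, 0.2713]
eef_rot: [[-1.0, 0.003, 0.002], [0.003, 1.0, 0.0], [-0.002, 0.0, -1.0]]
wrist_force: [-0.6, 0.1, -0.6]
finger_gap: 0.0933
grasp_force: 0.0
```

Emit:
apply_moves(plan=[{"delta_pos":[0,0,0],"roll":0},{"delta_pos":[0,0,0],"roll":0}])

```text
time: 1.8
eef_pos: [0.5943, 0.2072, 0.27]
eef_rot: [[-1.0, -0.001, -0.002], [-0.001, 1.0, 0.0], [0.002, 0.0, -1.0]]
wrist_force: [-0.4, -0.8, 0.4]
finger_gap: 0.093
grasp_force: 0.0
```

```bash
python3 snap.py w1
```

```text
1.8 [0.5943 0.2072 0.27  ] 0.00693752375835398
```

Emit:
apply_moves(plan=[{"delta_pos":[0,-0.2,0],"roll":0},{"delta_pos":[0,-0.2,0],"roll":0},{"delta_pos":[0,-0.2,0],"roll":0},{"delta_pos":[0,-0.2,0],"roll":0},{"delta_pos":[0,-0.2,0],"roll":0}])

```text
time: 2.48
eef_pos: [0.5954, 0.0061, 0.2707]
eef_rot: [[-1.0, 0.002, -0.0], [0.002, 1.0, 0.001], [0.0, 0.001, -1.0]]
wrist_force: [0.4, 0.5, 0.7]
finger_gap: 0.093
grasp_force: 0.0
```

Emit:
apply_moves(plan=[{"delta_pos":[0,0,0],"roll":0},{"delta_pos":[0,0,0],"roll":0}])

```text
time: 2.72
eef_pos: [0.5959, 0.0075, 0.2707]
eef_rot: [[-1.0, -0.001, 0.0], [-0.001, 1.0, 0.0], [-0.0, 0.0, -1.0]]
wrist_force: [-0.5, -0.5, -0.3]
finger_gap: 0.0933
grasp_force: 0.0
```

```bash
python3 snap.py w2
```

```text
2.725 [0.5959 0.0075 0.2707] 0.003901080813586924
```

Emit:
apply_moves(plan=[{"delta_pos":[0,-0.2,0],"roll":0},{"delta_pos":[0,-0.2,0],"roll":0},{"delta_pos":[0,-0.2,0],"roll":0},{"delta_pos":[0,-0.2,0],"roll":0},{"delta_pos":[0,-0.2,0],"roll":0}])

```text
time: 3.4
eef_pos: [0.5958, -0.1943, 0.2703]
eef_rot: [[-1.0, 0.002, -0.0], [0.002, 1.0, 0.001], [0.0, 0.001, -1.0]]
wrist_force: [-0.1, 0.8, 0.0]
finger_gap: 0.0929
grasp_force: 0.0
```

Emit:
apply_moves(plan=[{"delta_pos":[0,0,0],"roll":0},{"delta_pos":[0,0,0],"roll":0}])

```text
time: 3.65
eef_pos: [0.596, -0.1926, 0.271]
eef_rot: [[-1.0, -0.001, 0.0], [-0.001, 1.0, 0.0], [-0.0, 0.0, -1.0]]
wrist_force: [0.2, 0.6, 0.3]
finger_gap: 0.093
grasp_force: 0.0
```

```bash
python3 snap.py w3
```

```text
3.65 [ 0.596  -0.1926  0.271 ] 0.004654071937587875
```

View pics/w2.png

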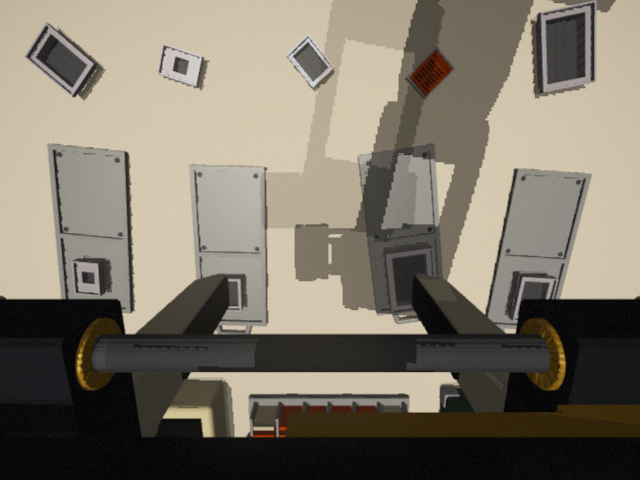

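All moulds are in view, from left: D macro (64,60), C biopsy (182,66), B standard (310,61), filled (430,72), A whole (565,48). The tray bays are at (91,194) biopsy, (229,209) standard, (399,193) whole and (544,213) macro. Next come enlarged panels from two views each.

```bash
cat > panel.py <<'E'
from h import *
W={i:pickle.load(open(f"w{i}.pkl","rb")) for i in(1,2,3)}
M={'D':((64,60),3),'C':((182,66),3),'B':((310,61),3),'A':((565,48),1)}
Tr={'t4':((91,194),3),'t3':((229,209),3),'t2':((399,193),1),'t1':((544,213),1)}
S=2.6;w,h=77,115
def build(d,z,name,off):
    org={};rows=[[],[]]
    for k,(p,j) in d.items():
        P=onz(W[2],p,z,W[2]["T"])
        for r,(i,q) in enumerate(((2,p),(j,proj(W[j],P,W[j]["T"])[0]))):
            x=int(round(q[0]-w/2));y=int(round(q[1]-h/2))+off
            x=max(0,x);y=max(0,y);org[k,i]=(x,y)
            im=cv2.resize(W[i]["frame"][y:y+h,x:x+w,::-1],(200,299),interpolation=cv2.INTER_CUBIC)
            cv2.rectangle(im,(0,0),(199,298),(0,0,255),1);rows[r].append(im)
    cv2.imwrite(f"pics/{name}.png",np.vstack([np.hstack(r) for r in rows]))
    pickle.dump(org,open(name+".pkl","wb"));print(org)
build(M,.015,"pm",0);build(Tr,.008,"pt",0)
E
python3 panel.py
```

```text
{('D', 2): (26, 2), ('D', 3): (210, 2), ('C', 2): (144, 8), ('C', 3): (327, 8), ('B', 2): (272, 4), ('B', 3): (455, 3), ('A', 2): (526, 0), ('A', 1): (342, 0)}
{('t4', 2): (52, 136), ('t4', 3): (218, 136), ('t3', 2): (190, 152), ('t3', 3): (354, 151), ('t2', 2): (360, 136), ('t2', 1): (196, 137), ('t1', 2): (506, 156), ('t1', 1): (343, 157)}
```

View pics/pm.png

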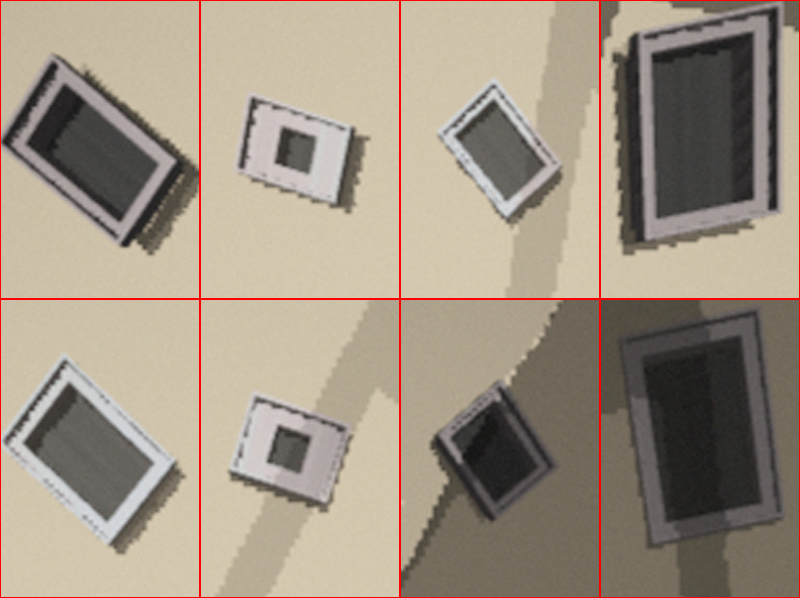

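View pics/pt.png

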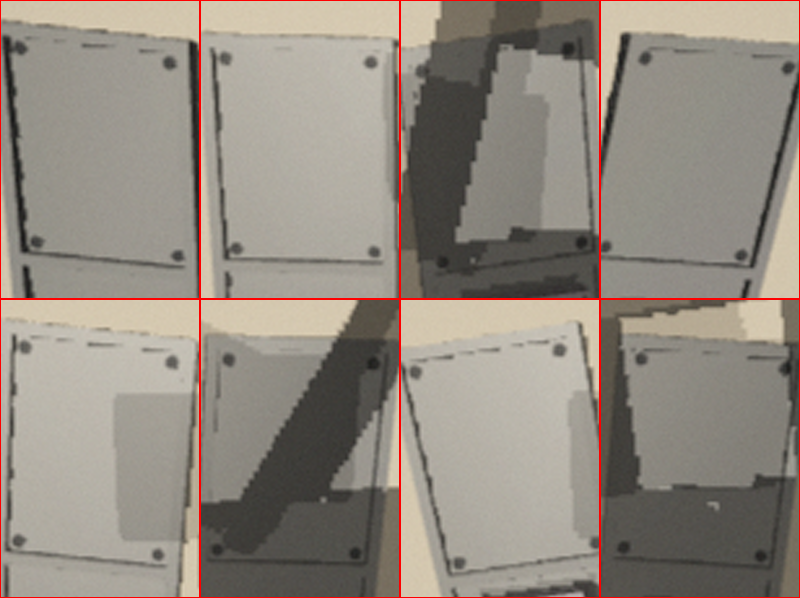

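Panel readings of the pips and rim corners are taken from the enlarged crops. Now I fit the poses.

```bash
cat > fit.py <<'E'
from h import *
W={i:pickle.load(open(f"w{i}.pkl","rb")) for i in(1,2,3)}
pm=pickle.load(open("pm.pkl","rb"));pt=pickle.load(open("pt.pkl","rb"))
def px(org,k,i,col,p):
    r=0 if i==2 else 299
    return np.array(org[k,i])+(np.array(p)-[200*col+.0,r])/np.array([200/77,299/115])-.3
def fit(obs,L,Wd,yaw0,p0,sizefree=False):
    # obs: list (view, cornerindex, pixel); corners order: (+,+),(-,+),(-,-),(+,-)
    sg=np.array([[1,1],[-1,1],[-1,-1],[1,-1]])/2
    def f(q):
        x,y,z,a=q[:4];l,w=(q[4:6] if sizefree else (L,Wd))
        R=np.array([[np.cos(a),-np.sin(a)],[np.sin(a),np.cos(a)]])
        return np.concatenate([proj(W[v],np.r_[R@(sg[c]*[l,w])+[x,y],z],W[v]["T"])[0]-p for v,c,p in obs])
    q0=[*p0,.012,yaw0]+([L,Wd] if sizefree else [])
    r=least_squares(f,q0,loss="soft_l1");return r.x,f(r.x)
# world: image right=+y, image down=+x
T={'t4':([(20,47),(170,62),(178,256),(37,242)],[(25,347),(172,362),(158,555),(18,540)],3,(.58,-.27)),
't3':([(225,58),(371,62),(375,252),(236,248)],[(229,359),(373,363),(355,553),(218,549)],3,(.6,-.1)),
't2':([(422,71),(568,48),(582,243),(443,262)],[(415,372),(559,350),(596,542),(459,563)],1,(.58,.12)),
't1':([(645,58),(788,68),(741,256),(606,247)],[(641,359),(786,368),(761,556),(623,547)],1,(.6,.28))}
ci=[2,1,0,3] # TL=(-x,-y), TR=(-x,+y), BR=(+,+), BL=(+,-)
for n,(k,(a,b,j,p0)) in enumerate(T.items()):
    obs=[(2,c,px(pt,k,2,n,p)) for c,p in zip(ci,a)]+[(j,c,px(pt,k,j,n,p)) for c,p in zip(ci,b)]
    q,r=fit(obs,.09,.068,0,p0,True);print(k,q[:3],np.degrees(q[3]),q[4:]*1e3,"res",abs(r).max())
TOP,=[0],
# moulds: corners listed by position; long axis handled via corner index
Mo={
'D':(.06,.045,(.433,-.274),np.radians(35),3,[(3,1,(64,358)),(3,0,(176,460)),(3,3,(109,545)),(3,2,(5,441)),(2,1,(53,55)),(2,2,(4,141))]),
'C':(.044,.032,(.437,-.148),np.radians(70),3,[(3,2,(254,394)),(3,1,(348,425)),(3,0,(328,504)),(3,3,(230,472)),(2,2,(250,96)),(2,3,(238,168)),(2,1,(354,126)),(2,0,(336,205))]),
'B':(.044,.032,(.435,-.003),np.radians(35),2,[(2,1,(493,80)),(2,0,(560,165)),(2,3,(506,217)),(2,2,(437,133)),(3,1,(500,383)),(3,0,(554,465))]),
'A':(.08,.057,(.424,.272),np.radians(0),1,[(1,2,(622,340)),(1,1,(757,311)),(1,0,(781,516)),(1,3,(651,545)),(2,1,(782,8)),(2,0,(780,210))])}
for n,(k,(L,Wd,p0,y0,j,o)) in enumerate(Mo.items()):
    obs=[(v,c,px(pm,k,v,n,p)) for v,c,p in o]
    for sf in (0,1):
        q,r=fit(obs,L,Wd,y0,p0,sf);print(k,q[:3],np.degrees(q[3]),q[4:]*1e3,"res",r.reshape(-1,2).round(1).tolist() if sf==0 else abs(r).max())
E
python3 fit.py
```

```text
t4 [ 0.5817 -0.2726  0.0022] -5.817902849330396 [92.1297 67.9791] res 0.3426844974510175
t3 [ 0.6029 -0.1041  0.0028] -1.5408531174720503 [92.0728 67.7477] res 0.2429493056037586
t2 [0.5833 0.1071 0.0032] 8.52037320879878 [92.0095 67.6577] res 0.4764729729533883
t1 [0.6088 0.2865 0.0031] -3.8180199155032843 [92.0229 67.9912] res 0.2864962011230432
D [ 0.4324 -0.275   0.0108] 48.06480893782564 [] res [[0.5, -1.7], [0.1, -0.0], [0.1, -0.2], [-2.4, 0.6], [2.0, -0.2], [-0.7, 1.1]]
D [ 0.4329 -0.274   0.0137] 48.257894702592516 [59.0156 42.4508] res 1.3351233873863038
C [ 0.4364 -0.1457  0.0057] -29.45039929243147 [] res [[10.9, -5.8], [-0.6, -1.9], [-13.4, 4.8], [-0.1, 2.1], [13.0, -6.1], [1.9, 4.1], [-0.4, -1.8], [-9.7, 4.9]]
C [ 0.4376 -0.1448  0.0125] 53.00895920809057 [ 48.122  -13.1852] res 45.39710734778939
B [ 0.4329 -0.0018  0.0094] 40.95200035826845 [] res [[0.2, -0.7], [0.7, 0.1], [-0.2, 0.5], [-0.1, 0.2], [-1.1, -1.3], [0.4, 0.6]]
B [ 0.4332 -0.0019  0.0114] 40.98638560222067 [42.6335 30.8884] res 0.5447309917405221
A [0.4219 0.2754 0.0174] 10.87854418410347 [] res [[-0.8, -0.6], [1.1, -1.1], [1.4, 1.3], [0.2, 0.7], [-0.8, -1.7], [-0.5, 2.0]]
A [0.4227 0.2742 0.0215] 10.800334152114383 [76.6844 54.853 ] res 0.9595281184307538
```

```bash
sed -i "s/'C':(.044.*/'C':(.044,.032,(.437,-.148),np.radians(70),3,[(3,1,(254,394)),(3,0,(348,425)),(3,3,(328,504)),(3,2,(230,472)),(2,1,(250,96)),(2,2,(238,168)),(2,0,(354,126)),(2,3,(336,205))]),/" fit.py; python3 fit.py | grep ^C
cat > go.py <<'E'
import sys;from h import *
from plant import ctrl
x,y,z,psi=map(float,sys.argv[1:5])
s=ctrl.get_state();R=s["eef_rot"]
d=R.T@(np.array([x,y,z])-s["eef_pos"])
cur=np.degrees(np.arctan2(-R[0,1],R[1,1]))
print(s["time"],"pos",s["eef_pos"],"psi",cur,"q6",s["joint_positions"][5],"delta",d,"roll",-(psi-cur)/45,"gap",s["finger_gap"])
E
python3 go.py .4326 -.2745 .1 48.1
```

```text
C [ 0.4373 -0.1451  0.01  ] 73.45143877115066 [] res [[-0.7, -0.6], [1.3, 0.2], [-0.4, -0.1], [-0.2, 0.0], [0.2, -0.9], [-0.3, 2.0], [-0.2, 0.3], [0.9, -0.0]]
C [ 0.4374 -0.1451  0.0105] 73.37984960996897 [43.2421 31.4211] res 1.837880646195842
3.7 pos [ 0.596  -0.1928  0.271 ] psi 0.05384687060575555 q6 -2.062470659722595 delta [ 0.1636 -0.0816  0.1709] roll -1.0676922917643166 gap 0.0928887532238753
```

Emit:
apply_moves(plan=[{"delta_pos":[0.163,-0.082,0.17],"roll":1},{"delta_pos":[0.163,-0.082,0.17],"roll":1},{"delta_pos":[0.163,-0.082,0.17],"roll":1},{"delta_pos":[0.163,-0.082,0.17],"roll":1},{"delta_pos":[0.163,-0.082,0.17],"roll":1}])

```text
time: 4.32
eef_pos: [0.4286, -0.2743, 0.0977]
eef_rot: [[-0.703, 0.711, -0.006], [0.711, 0.703, 0.005], [0.008, -0.0, -1.0]]
wrist_force: [0.8, -0.0, 0.4]
finger_gap: 0.0928
grasp_force: 0.0
```

Emit:
apply_moves(plan=[{"delta_pos":[0,0,0],"roll":0.97},{"delta_pos":[0,0,0],"roll":0.97},{"delta_pos":[0,0,0],"roll":0.97},{"delta_pos":[0,0,0],"roll":0.97},{"delta_pos":[0,0,0],"roll":0.97}])

```text
time: 4.95
eef_pos: [0.4344, -0.2761, 0.102]
eef_rot: [[-0.026, 1.0, 0.002], [1.0, 0.026, -0.002], [-0.002, 0.002, -1.0]]
wrist_force: [-0.5, 1.1, 0.8]
finger_gap: 0.093
grasp_force: 0.0
```

Emit:
apply_moves(plan=[{"delta_pos":[0,0,0],"roll":0.96},{"delta_pos":[0,0,0],"roll":0.96},{"delta_pos":[0,0,0],"roll":0.96},{"delta_pos":[0,0,0],"roll":0.96},{"delta_pos":[0,0,0],"roll":0.96}])

```text
time: 5.58
eef_pos: [0.4336, -0.2762, 0.1014]
eef_rot: [[0.664, 0.748, 0.001], [0.748, -0.664, -0.001], [0.0, 0.001, -1.0]]
wrist_force: [-0.8, -0.6, 0.0]
finger_gap: 0.0928
grasp_force: 0.0
```

Emit:
apply_moves(plan=[{"delta_pos":[0,0,0],"roll":0},{"delta_pos":[0,0,0],"roll":0}])

```text
time: 5.82
eef_pos: [0.4329, -0.2762, 0.1008]
eef_rot: [[0.666, 0.746, 0.0], [0.746, -0.666, -0.0], [-0.0, 0.0, -1.0]]
wrist_force: [0.5, -0.1, -0.1]
finger_gap: 0.0928
grasp_force: 0.0
```

```bash
python3 go.py .4326 -.2745 .006 -131.9
```

```text
5.825 pos [ 0.4329 -0.2762  0.1008] psi -131.73774504847614 q6 -0.05697457386299357 delta [ 0.0011 -0.0014  0.0948] roll 0.003605665589419181 gap 0.09279949414335152
```

Emit:
apply_moves(plan=[{"delta_pos":[0.001,-0.001,0.05],"roll":0},{"delta_pos":[0.001,-0.001,0.08],"roll":0},{"delta_pos":[0.001,-0.001,0.095],"roll":0},{"delta_pos":[0.001,-0.001,0.095],"roll":0},{"delta_pos":[0.001,-0.001,0.095],"roll":0}])

```text
time: 6.45
eef_pos: [0.4333, -0.2756, 0.0067]
eef_rot: [[0.668, 0.744, 0.001], [0.744, -0.668, -0.001], [-0.0, 0.002, -1.0]]
wrist_force: [0.1, -0.0, 0.3]
finger_gap: 0.0929
grasp_force: 0.0
```

Emit:
apply_moves(plan=[{"delta_pos":[0,0,0],"roll":0},{"delta_pos":[0,0,0],"roll":0},{"delta_pos":[0,0,0],"roll":0},{"delta_pos":[0,0,0],"roll":0},{"delta_pos":[0,0,0],"roll":0}], fingers=-1, squeeze=12)

```text
time: 7.08
eef_pos: [0.4326, -0.2749, 0.0057]
eef_rot: [[0.668, 0.744, 0.0], [0.744, -0.668, -0.0], [-0.0, 0.0, -1.0]]
wrist_force: [0.9, -0.2, -0.1]
finger_gap: 0.0477
grasp_force: 0.2
```

Emit:
apply_moves(plan=[{"delta_pos":[0,0,0],"roll":0},{"delta_pos":[0,0,0],"roll":0},{"delta_pos":[0,0,0],"roll":0}])

```text
time: 7.45
eef_pos: [0.4327, -0.2749, 0.0057]
eef_rot: [[0.668, 0.744, 0.0], [0.744, -0.668, -0.0], [-0.0, 0.0, -1.0]]
wrist_force: [0.1, -0.5, 0.9]
finger_gap: 0.0452
grasp_force: 12.0
```

Emit:
apply_moves(plan=[{"delta_pos":[0,0,-0.04],"roll":0},{"delta_pos":[0,0,-0.1],"roll":0},{"delta_pos":[0,0,-0.1],"roll":0.3},{"delta_pos":[0,0,-0.1],"roll":0.5},{"delta_pos":[0,0,-0.1],"roll":0.6}])

```text
time: 8.07
eef_pos: [0.4324, -0.2746, 0.1057]
eef_rot: [[0.935, 0.356, -0.0], [0.356, -0.935, 0.0], [-0.0, -0.0, -1.0]]
wrist_force: [-0.1, -0.6, -0.5]
finger_gap: 0.0449
grasp_force: 12.0
```

Emit:
apply_moves(plan=[{"delta_pos":[0,0,0],"roll":0.2},{"delta_pos":[0,0,0],"roll":0.4},{"delta_pos":[0,0,0],"roll":0.553},{"delta_pos":[0,0,0],"roll":0.553},{"delta_pos":[0,0,0],"roll":0.553}])

```text
time: 8.7
eef_pos: [0.4324, -0.2747, 0.1055]
eef_rot: [[0.998, -0.064, -0.0], [-0.064, -0.998, 0.0], [-0.0, -0.0, -1.0]]
wrist_force: [1.3, -0.9, -1.0]
finger_gap: 0.0448
grasp_force: 12.0
```

```bash
python3 go.py .6088 .2865 .06 -183.8
```

```text
8.7 pos [ 0.4324 -0.2747  0.1055] psi 176.32602396272955 q6 0.8510184081796952 delta [ 0.14   -0.5713  0.0456] roll 8.002800532505102 gap 0.04478205756967233
```

Emit:
apply_moves(plan=[{"delta_pos":[0.01,-0.04,0],"roll":0},{"delta_pos":[0.025,-0.095,0],"roll":0},{"delta_pos":[0.037,-0.15,0],"roll":0},{"delta_pos":[0.05,-0.205,0],"roll":0},{"delta_pos":[0.064,-0.26,0],"roll":0}])

```text
time: 9.32
eef_pos: [0.514, -0.018, 0.1058]
eef_rot: [[0.998, -0.065, 0.0], [-0.065, -0.998, -0.0], [0.0, 0.0, -1.0]]
wrist_force: [1.2, -0.7, -0.5]
finger_gap: 0.0447
grasp_force: 12.0
```

Emit:
apply_moves(plan=[{"delta_pos":[0.015,-0.055,0],"roll":0},{"delta_pos":[0.028,-0.11,0],"roll":0},{"delta_pos":[0.042,-0.165,0],"roll":0},{"delta_pos":[0.055,-0.22,0],"roll":0},{"delta_pos":[0.068,-0.27,0],"roll":0}])

```text
time: 9.95
eef_pos: [0.5997, 0.2473, 0.1055]
eef_rot: [[0.998, -0.064, -0.0], [-0.064, -0.998, -0.0], [-0.0, 0.0, -1.0]]
wrist_force: [1.4, -0.4, -0.5]
finger_gap: 0.0447
grasp_force: 12.0
```

Emit:
apply_moves(plan=[{"delta_pos":[0.008,-0.041,0],"roll":0},{"delta_pos":[0.008,-0.041,0],"roll":0},{"delta_pos":[0.008,-0.041,0],"roll":0},{"delta_pos":[0.008,-0.041,0],"roll":0}])

```text
time: 10.45
eef_pos: [0.61, 0.2842, 0.1056]
eef_rot: [[0.998, -0.067, -0.001], [-0.067, -0.998, -0.001], [-0.001, 0.001, -1.0]]
wrist_force: [-0.6, -0.1, 0.5]
finger_gap: 0.0451
grasp_force: 12.0
```

```bash
python3 go.py .6088 .2865 .0100 176.2; python3 snap.py d1
```

```text
10.45 pos [0.61   0.2842 0.1056] psi 176.14246561026104 q6 1.9090320137326509 delta [-0.0013 -0.0023  0.0956] roll -0.0012785419941988292 gap 0.04510922941721085
10.45 [0.61   0.2842 0.1056] 0.004316975762508969
```

View pics/d1.png

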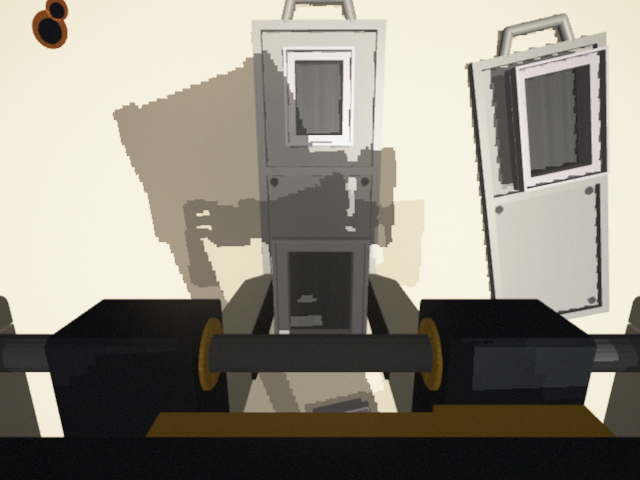

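The macro mould is held square over the macro tray: its top edge is at (275–367,240) and the stock at (320,95). Lower, then release a little.

Emit:
apply_moves(plan=[{"delta_pos":[-0.001,-0.002,0.05],"roll":0},{"delta_pos":[-0.001,-0.002,0.08],"roll":0},{"delta_pos":[-0.001,-0.002,0.09],"roll":0},{"delta_pos":[-0.001,-0.002,0.093],"roll":0},{"delta_pos":[-0.001,-0.002,0.093],"roll":0}])

```text
time: 11.12
eef_pos: [0.6104, 0.2877, 0.014]
eef_rot: [[0.998, -0.067, 0.002], [-0.067, -0.998, 0.001], [0.002, -0.001, -1.0]]
wrist_force: [0.4, 0.3, 0.3]
finger_gap: 0.0448
grasp_force: 12.0
```

Emit:
apply_moves(plan=[{"delta_pos":[0,0,0.001],"roll":0},{"delta_pos":[0,0,0.002],"roll":0},{"delta_pos":[0,0,0.0025],"roll":0},{"delta_pos":[0,0,0.0025],"roll":0}])

```text
time: 11.62
eef_pos: [0.6093, 0.2877, 0.0102]
eef_rot: [[0.998, -0.066, -0.0], [-0.066, -0.998, -0.0], [-0.0, 0.0, -1.0]]
wrist_force: [-0.5, -0.4, -0.4]
finger_gap: 0.045
grasp_force: 12.0
```

```bash
python3 go.py .6088 .2865 .0100 176.2
```

```text
11.625 pos [0.6093 0.2877 0.0102] psi 176.1992076181658 q6 1.913142991503751 delta [-0.0004  0.0013  0.0002] roll -1.7608485204492454e-05 gap 0.04497308804912727
```

Emit:
apply_moves(plan=[{"delta_pos":[0,0.001,0.0005],"roll":0},{"delta_pos":[0,0.001,0.0005],"roll":0},{"delta_pos":[0,0.001,0.0005],"roll":0}])

```text
time: 12.0
eef_pos: [0.6093, 0.2867, 0.0097]
eef_rot: [[0.998, -0.066, 0.0], [-0.066, -0.998, 0.0], [0.0, -0.0, -1.0]]
wrist_force: [0.6, 1.2, -0.1]
finger_gap: 0.0448
grasp_force: 12.0
```

Emit:
apply_moves(plan=[{"delta_pos":[0,0,0.0005],"roll":0},{"delta_pos":[0,0,0.0005],"roll":0},{"delta_pos":[0,0,0.0005],"roll":0}])

```text
time: 12.38
eef_pos: [0.6093, 0.2867, 0.0097]
eef_rot: [[0.998, -0.066, 0.0], [-0.066, -0.998, 0.0], [0.0, -0.0, -1.0]]
wrist_force: [-1.6, -0.3, 5.3]
finger_gap: 0.0448
grasp_force: 12.0
```

Contact shows at 5 N. I release to 53 mm and lift, and next is C.

Emit:
apply_moves(plan=[{"delta_pos":[0,0,0],"roll":0},{"delta_pos":[0,0,0],"roll":0},{"delta_pos":[0,0,0],"roll":0},{"delta_pos":[0,0,0],"roll":0}], fingers=0.14)

```text
time: 12.88
eef_pos: [0.6092, 0.2866, 0.0089]
eef_rot: [[0.998, -0.066, -0.0], [-0.066, -0.998, -0.0], [-0.0, 0.0, -1.0]]
wrist_force: [0.4, -0.1, -0.2]
finger_gap: 0.0526
grasp_force: 0.0
```

Emit:
apply_moves(plan=[{"delta_pos":[0,0,-0.02],"roll":0},{"delta_pos":[0,0,-0.05],"roll":0},{"delta_pos":[0,0,-0.1],"roll":0},{"delta_pos":[0,0,-0.1],"roll":0}])

```text
time: 13.38
eef_pos: [0.6129, 0.2878, 0.1161]
eef_rot: [[0.998, -0.066, 0.011], [-0.066, -0.998, 0.003], [0.011, -0.004, -1.0]]
wrist_force: [-0.5, 0.5, -0.4]
finger_gap: 0.0528
grasp_force: 0.0
```

```bash
python3 snap.py d2; python3 go.py .4373 -.1451 .1 -106.6
```

```text
13.375 [0.6129 0.2878 0.1161] 0.07077447404356738
13.425 pos [0.6112 0.2873 0.1133] psi 176.19883171898567 q6 1.9117272539690606 delta [-0.145   0.443   0.0114] roll 6.284418482644125 gap 0.05333649829693006
```

Emit:
apply_moves(plan=[{"delta_pos":[-0.018,0.056,0.002],"roll":0},{"delta_pos":[-0.036,0.112,0.004],"roll":0},{"delta_pos":[-0.054,0.168,0.006],"roll":0},{"delta_pos":[-0.072,0.224,0.008],"roll":0},{"delta_pos":[-0.09,0.28,0.011],"roll":0}], fingers=1)

```text
time: 14.05
eef_pos: [0.4994, 0.0118, 0.0978]
eef_rot: [[0.998, -0.066, -0.001], [-0.066, -0.998, 0.0], [-0.001, 0.0, -1.0]]
wrist_force: [0.3, -0.3, -0.3]
finger_gap: 0.0927
grasp_force: 0.0
```

Emit:
apply_moves(plan=[{"delta_pos":[-0.018,0.056,0],"roll":-0.2},{"delta_pos":[-0.036,0.112,0],"roll":-0.4},{"delta_pos":[-0.055,0.163,0],"roll":-0.6},{"delta_pos":[-0.055,0.163,0],"roll":-0.8},{"delta_pos":[-0.055,0.163,0],"roll":-1}])

```text
time: 14.68
eef_pos: [0.434, -0.1465, 0.0977]
eef_rot: [[0.751, 0.661, -0.001], [0.661, -0.751, 0.001], [-0.0, -0.001, -1.0]]
wrist_force: [0.3, 1.4, 0.3]
finger_gap: 0.0928
grasp_force: 0.0
```

Emit:
apply_moves(plan=[{"delta_pos":[0,0,0],"roll":-0.2},{"delta_pos":[0,0,0],"roll":-0.4},{"delta_pos":[0,0,0],"roll":-0.6},{"delta_pos":[0,0,0],"roll":-0.716},{"delta_pos":[0,0,0],"roll":-0.716}])

```text
time: 15.3
eef_pos: [0.4346, -0.1454, 0.0978]
eef_rot: [[0.286, 0.958, -0.001], [0.958, -0.286, 0.001], [0.0, -0.001, -1.0]]
wrist_force: [-0.6, -0.9, 0.9]
finger_gap: 0.0931
grasp_force: 0.0
```

Emit:
apply_moves(plan=[{"delta_pos":[0,0,0],"roll":0},{"delta_pos":[0,0,0],"roll":0}])

```text
time: 15.55
eef_pos: [0.4351, -0.1457, 0.0981]
eef_rot: [[0.286, 0.958, -0.0], [0.958, -0.286, 0.0], [0.0, -0.0, -1.0]]
wrist_force: [-0.3, 0.0, 0.8]
finger_gap: 0.093
grasp_force: 0.0
```

```bash
python3 go.py .4373 -.1451 .003 -106.6
```

```text
15.55 pos [ 0.4351 -0.1457  0.0981] psi -106.64436026785218 q6 -0.2764679491252028 delta [0.0012 0.002  0.0951] roll -0.000985783730048537 gap 0.09299118695305207
```

Emit:
apply_moves(plan=[{"delta_pos":[0.001,0.002,0.05],"roll":0},{"delta_pos":[0.001,0.002,0.08],"roll":0},{"delta_pos":[0.001,0.002,0.0945],"roll":0},{"delta_pos":[0.001,0.002,0.0945],"roll":0},{"delta_pos":[0.001,0.002,0.0945],"roll":0}], fingers=0.3)

```text
time: 16.18
eef_pos: [0.4382, -0.1458, 0.0046]
eef_rot: [[0.286, 0.958, 0.002], [0.958, -0.286, -0.001], [-0.0, 0.002, -1.0]]
wrist_force: [-0.6, -0.1, 0.2]
finger_gap: 0.0609
grasp_force: 0.0
```

Emit:
apply_moves(plan=[{"delta_pos":[0,0,0],"roll":0},{"delta_pos":[0,0,0],"roll":0},{"delta_pos":[0,0,0],"roll":0},{"delta_pos":[0,0,0],"roll":0},{"delta_pos":[0,0,0],"roll":0}], fingers=-1, squeeze=12)

```text
time: 16.8
eef_pos: [0.4376, -0.1454, 0.004]
eef_rot: [[0.285, 0.958, 0.0], [0.958, -0.285, -0.0], [-0.0, 0.001, -1.0]]
wrist_force: [-0.3, 0.0, 3.3]
finger_gap: 0.0319
grasp_force: 12.0
```

Emit:
apply_moves(plan=[{"delta_pos":[0,0,0],"roll":0},{"delta_pos":[0,0,0],"roll":0}])

```text
time: 17.05
eef_pos: [0.4376, -0.1454, 0.0039]
eef_rot: [[0.285, 0.958, 0.0], [0.958, -0.285, -0.0], [-0.0, 0.0, -1.0]]
wrist_force: [-0.0, 0.7, 4.8]
finger_gap: 0.0319
grasp_force: 12.0
```

Emit:
apply_moves(plan=[{"delta_pos":[0,0,-0.03],"roll":0},{"delta_pos":[0,0,-0.06],"roll":0.2},{"delta_pos":[0,0,-0.06],"roll":0.4},{"delta_pos":[0,0,-0.06],"roll":0.6},{"delta_pos":[0,0,-0.06],"roll":0.8}])

```text
time: 17.68
eef_pos: [0.4371, -0.1451, 0.0634]
eef_rot: [[0.797, 0.603, -0.0], [0.603, -0.797, 0.0], [-0.0, -0.001, -1.0]]
wrist_force: [-0.0, -0.1, -1.0]
finger_gap: 0.0317
grasp_force: 12.0
```

Emit:
apply_moves(plan=[{"delta_pos":[0,0,0],"roll":0.2},{"delta_pos":[0,0,0],"roll":0.4},{"delta_pos":[0,0,0],"roll":0.6},{"delta_pos":[0,0,0],"roll":0.8},{"delta_pos":[0,0,0],"roll":0.96}])

```text
time: 18.3
eef_pos: [0.4371, -0.1451, 0.0633]
eef_rot: [[0.994, -0.105, -0.001], [-0.105, -0.994, 0.0], [-0.001, -0.0, -1.0]]
wrist_force: [0.0, 0.2, 0.5]
finger_gap: 0.0316
grasp_force: 12.0
```

Emit:
apply_moves(plan=[{"delta_pos":[0,0,0],"roll":0},{"delta_pos":[0,0,0],"roll":0}])

```text
time: 18.55
eef_pos: [0.4372, -0.1453, 0.0635]
eef_rot: [[0.995, -0.098, -0.0], [-0.098, -0.995, 0.0], [-0.0, -0.0, -1.0]]
wrist_force: [0.7, 0.1, -0.3]
finger_gap: 0.0319
grasp_force: 12.0
```

```bash
python3 go.py .5817 -.2726 .06 174.2
```

```text
18.55 pos [ 0.4372 -0.1453  0.0635] psi 174.35139449999465 q6 1.10577480646291 delta [0.1563 0.1125 0.0034] roll 0.0033643222221036873 gap 0.031927444628989686
```

Emit:
apply_moves(plan=[{"delta_pos":[0.04,0.028,0],"roll":0},{"delta_pos":[0.08,0.058,0],"roll":0},{"delta_pos":[0.12,0.088,0],"roll":0},{"delta_pos":[0.156,0.1125,0],"roll":0.003},{"delta_pos":[0.156,0.1125,0],"roll":0.003}])

```text
time: 19.18
eef_pos: [0.583, -0.2753, 0.063]
eef_rot: [[0.995, -0.103, 0.001], [-0.103, -0.995, -0.001], [0.001, 0.001, -1.0]]
wrist_force: [0.3, 1.4, 0.4]
finger_gap: 0.032
grasp_force: 12.0
```

Emit:
apply_moves(plan=[{"delta_pos":[0,0,0.02],"roll":0},{"delta_pos":[0,0,0.04],"roll":0},{"delta_pos":[0,0,0.05],"roll":0},{"delta_pos":[0,0,0.053],"roll":0},{"delta_pos":[0,0,0.053],"roll":0}])

```text
time: 19.8
eef_pos: [0.5813, -0.2729, 0.0111]
eef_rot: [[0.995, -0.103, 0.0], [-0.103, -0.995, -0.0], [0.0, 0.0, -1.0]]
wrist_force: [-0.6, -0.5, -0.3]
finger_gap: 0.0313
grasp_force: 12.0
```

```bash
python3 go.py .5817 -.2726 .0075 174.2
```

```text
19.8 pos [ 0.5813 -0.2729  0.0111] psi 174.09861929173616 q6 1.0614040600233778 delta [ 0.0004 -0.0004  0.0036] roll -0.0022529046280851616 gap 0.031260419915541786
```

Emit:
apply_moves(plan=[{"delta_pos":[0,0,0.001],"roll":0},{"delta_pos":[0,0,0.002],"roll":0},{"delta_pos":[0,0,0.003],"roll":0},{"delta_pos":[0,0,0.0035],"roll":0},{"delta_pos":[0,0,0.0035],"roll":0}])

```text
time: 20.42
eef_pos: [0.5814, -0.2731, 0.008]
eef_rot: [[0.995, -0.103, 0.001], [-0.103, -0.995, -0.0], [0.001, 0.0, -1.0]]
wrist_force: [-1.8, 0.1, 4.7]
finger_gap: 0.0316
grasp_force: 12.0
```

Emit:
apply_moves(plan=[{"delta_pos":[0,0,0.0003],"roll":0},{"delta_pos":[0,0,0.0003],"roll":0}])

```text
time: 20.68
eef_pos: [0.5814, -0.2731, 0.008]
eef_rot: [[0.995, -0.103, 0.001], [-0.103, -0.995, -0.0], [0.001, 0.0, -1.0]]
wrist_force: [-2.7, 1.1, 6.5]
finger_gap: 0.0317
grasp_force: 12.0
```

Emit:
apply_moves(plan=[{"delta_pos":[0,0,-0.0003],"roll":0},{"delta_pos":[0,0,-0.0003],"roll":0},{"delta_pos":[0,0,-0.0003],"roll":0},{"delta_pos":[0,0,-0.0003],"roll":0}], fingers=-0.14)

```text
time: 21.18
eef_pos: [0.5812, -0.2729, 0.0069]
eef_rot: [[0.995, -0.103, -0.0], [-0.103, -0.995, 0.0], [-0.0, -0.0, -1.0]]
wrist_force: [0.3, -0.7, 0.1]
finger_gap: 0.0401
grasp_force: 0.0
```

Emit:
apply_moves(plan=[{"delta_pos":[0,0,-0.02],"roll":0},{"delta_pos":[0,0,-0.05],"roll":0},{"delta_pos":[0,0,-0.09],"roll":0},{"delta_pos":[0,0,-0.09],"roll":0}])

```text
time: 21.68
eef_pos: [0.5834, -0.2744, 0.101]
eef_rot: [[0.995, -0.103, 0.006], [-0.103, -0.995, -0.004], [0.006, 0.004, -1.0]]
wrist_force: [0.0, -0.9, 0.5]
finger_gap: 0.0401
grasp_force: 0.0
```

```bash
python3 snap.py c2; python3 go.py .433 -.0018 .09 -139
```

```text
21.675 [ 0.5834 -0.2744  0.101 ] 0.059941885220926285
21.725 pos [ 0.5821 -0.2736  0.0988] psi 174.07816931738702 q6 1.061674724384252 delta [-0.1764 -0.255   0.0078] roll 6.95729265149749 gap 0.03992163329776396
```

Emit:
apply_moves(plan=[{"delta_pos":[-0.035,-0.05,0.002],"roll":-0.2},{"delta_pos":[-0.07,-0.1,0.004],"roll":-0.4},{"delta_pos":[-0.105,-0.15,0.006],"roll":-0.6},{"delta_pos":[-0.14,-0.2,0.008],"roll":-0.8},{"delta_pos":[-0.175,-0.255,0.008],"roll":-1}], fingers=0.3)

```text
time: 22.35
eef_pos: [0.4323, -0.002, 0.0878]
eef_rot: [[0.774, 0.634, -0.003], [0.634, -0.774, 0.001], [-0.001, -0.002, -1.0]]
wrist_force: [0.1, 0.2, 0.2]
finger_gap: 0.0602
grasp_force: 0.0
```

Emit:
apply_moves(plan=[{"delta_pos":[0,0,0],"roll":-0.043},{"delta_pos":[0,0,0],"roll":-0.043},{"delta_pos":[0,0,0],"roll":-0.043}])

```text
time: 22.72
eef_pos: [0.4355, -0.0049, 0.0889]
eef_rot: [[0.756, 0.654, 0.0], [0.654, -0.756, -0.0], [-0.0, 0.0, -1.0]]
wrist_force: [0.3, -0.2, -0.7]
finger_gap: 0.0607
grasp_force: 0.0
```

```bash
python3 go.py .433 -.0018 .0035 -139
```

```text
22.725 pos [ 0.4355 -0.0049  0.0889] psi -139.1280974753857 q6 0.5893863219612397 delta [ 0.0001 -0.004   0.0854] roll -0.0028466105641263718 gap 0.060714890390049105
```

Emit:
apply_moves(plan=[{"delta_pos":[0,-0.004,0.04],"roll":0},{"delta_pos":[0,-0.004,0.07],"roll":0},{"delta_pos":[0,-0.004,0.085],"roll":0},{"delta_pos":[0,-0.004,0.085],"roll":0},{"delta_pos":[0,-0.004,0.085],"roll":0}])

```text
time: 23.35
eef_pos: [0.4328, -0.0015, 0.0045]
eef_rot: [[0.756, 0.655, 0.001], [0.655, -0.756, -0.0], [0.0, 0.001, -1.0]]
wrist_force: [0.2, -0.1, 0.5]
finger_gap: 0.0604
grasp_force: 0.0
```

Emit:
apply_moves(plan=[{"delta_pos":[0,0,0],"roll":0},{"delta_pos":[0,0,0],"roll":0},{"delta_pos":[0,0,0],"roll":0},{"delta_pos":[0,0,0],"roll":0},{"delta_pos":[0,0,0],"roll":0}], fingers=-1)

```text
time: 23.98
eef_pos: [0.4325, -0.0008, 0.0045]
eef_rot: [[0.755, 0.656, 0.001], [0.656, -0.755, -0.0], [0.001, 0.001, -1.0]]
wrist_force: [-1.1, 0.2, 4.0]
finger_gap: 0.032
grasp_force: 12.0
```

Emit:
apply_moves(plan=[{"delta_pos":[0,0,0],"roll":0},{"delta_pos":[0,0,0],"roll":0}])

```text
time: 24.22
eef_pos: [0.4324, -0.0007, 0.0045]
eef_rot: [[0.755, 0.656, 0.001], [0.656, -0.755, -0.0], [0.0, 0.001, -1.0]]
wrist_force: [-0.5, 0.1, 4.8]
finger_gap: 0.0315
grasp_force: 12.0
```

```bash
python3 go.py .433 -.0018 .0035 -139
```

```text
24.225 pos [ 0.4324 -0.0007  0.0045] psi -138.98409649910707 q6 0.5940590708871296 delta [-0.0003  0.0012  0.001 ] roll 0.00035341113095404983 gap 0.03149341145172363
```

Emit:
apply_moves(plan=[{"delta_pos":[0,0,-0.03],"roll":0},{"delta_pos":[0,0,-0.06],"roll":0.2},{"delta_pos":[0,0,-0.06],"roll":0.4},{"delta_pos":[0,0,-0.06],"roll":0.6},{"delta_pos":[0,0,-0.06],"roll":0.8}])

```text
time: 24.85
eef_pos: [0.4316, -0.0005, 0.0639]
eef_rot: [[0.997, 0.082, -0.001], [0.082, -0.997, 0.0], [-0.001, -0.0, -1.0]]
wrist_force: [0.4, -0.0, 0.3]
finger_gap: 0.0323
grasp_force: 12.0
```

Emit:
apply_moves(plan=[{"delta_pos":[0,0,0],"roll":0.145},{"delta_pos":[0,0,0],"roll":0.145},{"delta_pos":[0,0,0],"roll":0.145},{"delta_pos":[0,0,0],"roll":0.145}])

```text
time: 25.35
eef_pos: [0.4319, -0.0006, 0.0641]
eef_rot: [[1.0, -0.025, -0.0], [-0.025, -1.0, 0.0], [-0.0, -0.0, -1.0]]
wrist_force: [-0.2, -0.3, -0.0]
finger_gap: 0.0318
grasp_force: 12.0
```

```bash
python3 go.py .6029 -.1041 .06 178.46
```

```text
25.35 pos [ 0.4319 -0.0006  0.0641] psi 178.56210454613495 q6 1.3349862270183268 delta [0.1735 0.0991 0.004 ] roll 0.0022689899141097513 gap 0.031837125596068244
```

Emit:
apply_moves(plan=[{"delta_pos":[0.045,0.025,0],"roll":0},{"delta_pos":[0.09,0.05,0],"roll":0},{"delta_pos":[0.135,0.075,0],"roll":0},{"delta_pos":[0.1735,0.099,0],"roll":0.002},{"delta_pos":[0.1735,0.099,0],"roll":0.002}])

```text
time: 25.98
eef_pos: [0.6053, -0.1064, 0.0637]
eef_rot: [[1.0, -0.029, 0.002], [-0.029, -1.0, -0.001], [0.002, 0.001, -1.0]]
wrist_force: [0.1, 0.4, -0.3]
finger_gap: 0.0318
grasp_force: 12.0
```

Emit:
apply_moves(plan=[{"delta_pos":[0,0,0.02],"roll":0},{"delta_pos":[0,0,0.04],"roll":0},{"delta_pos":[0,0,0.05],"roll":0},{"delta_pos":[0,0,0.052],"roll":0},{"delta_pos":[0,0,0.052],"roll":0}])

```text
time: 26.6
eef_pos: [0.603, -0.1041, 0.0127]
eef_rot: [[1.0, -0.028, 0.001], [-0.028, -1.0, -0.0], [0.001, 0.0, -1.0]]
wrist_force: [0.0, -0.3, 0.5]
finger_gap: 0.0318
grasp_force: 12.0
```

```bash
python3 go.py .6029 -.1041 .008 178.46
```

```text
26.6 pos [ 0.603  -0.1041  0.0127] psi 178.41501424133085 q6 1.2453810544400628 delta [-0.0002 -0.      0.0047] roll -0.0009996835259812541 gap 0.03184221215299048
```

Emit:
apply_moves(plan=[{"delta_pos":[0,0,0.001],"roll":0},{"delta_pos":[0,0,0.002],"roll":0},{"delta_pos":[0,0,0.003],"roll":0},{"delta_pos":[0,0,0.0042],"roll":0},{"delta_pos":[0,0,0.0042],"roll":0}])

```text
time: 27.22
eef_pos: [0.603, -0.1043, 0.0085]
eef_rot: [[1.0, -0.028, 0.0], [-0.028, -1.0, -0.0], [0.0, 0.0, -1.0]]
wrist_force: [-2.3, 0.0, 5.1]
finger_gap: 0.0317
grasp_force: 12.0
```

Emit:
apply_moves(plan=[{"delta_pos":[0,0,0.0002],"roll":0},{"delta_pos":[0,0,0.0002],"roll":0}])

```text
time: 27.48
eef_pos: [0.603, -0.1043, 0.0086]
eef_rot: [[1.0, -0.028, 0.0], [-0.028, -1.0, -0.0], [0.0, 0.0, -1.0]]
wrist_force: [-2.4, 0.7, 6.3]
finger_gap: 0.0315
grasp_force: 12.0
```

Emit:
apply_moves(plan=[{"delta_pos":[0,0,-0.0003],"roll":0},{"delta_pos":[0,0,-0.0003],"roll":0},{"delta_pos":[0,0,-0.0003],"roll":0},{"delta_pos":[0,0,-0.0003],"roll":0}], fingers=-0.14)

```text
time: 27.98
eef_pos: [0.6028, -0.1042, 0.0079]
eef_rot: [[1.0, -0.028, -0.0], [-0.028, -1.0, 0.0], [-0.0, -0.0, -1.0]]
wrist_force: [0.6, -0.3, 0.6]
finger_gap: 0.0398
grasp_force: 0.0
```

Emit:
apply_moves(plan=[{"delta_pos":[0,0,-0.02],"roll":0},{"delta_pos":[0,0,-0.05],"roll":0},{"delta_pos":[0,0,-0.09],"roll":0},{"delta_pos":[0,0,-0.09],"roll":0},{"delta_pos":[0,0,-0.09],"roll":0}])

```text
time: 28.6
eef_pos: [0.6024, -0.1041, 0.0976]
eef_rot: [[1.0, -0.028, -0.001], [-0.028, -1.0, 0.0], [-0.001, -0.0, -1.0]]
wrist_force: [-0.7, -0.6, -0.3]
finger_gap: 0.0399
grasp_force: 0.0
```

```bash
python3 snap.py b2; python3 go.py .4223 .2748 .09 -169.2
```

```text
28.6 [ 0.6024 -0.1041  0.0976] 0.018091634519178956
28.65 pos [ 0.602  -0.1039  0.0969] psi 178.39469702917089 q6 1.2455039440256102 delta [-0.1902 -0.3735  0.0075] roll 7.724326600648242 gap 0.04004270921692064
```

Emit:
apply_moves(plan=[{"delta_pos":[-0.027,-0.054,0],"roll":0},{"delta_pos":[-0.054,-0.107,0],"roll":0},{"delta_pos":[-0.081,-0.16,0],"roll":0},{"delta_pos":[-0.108,-0.213,0],"roll":0},{"delta_pos":[-0.135,-0.266,0],"roll":0}], fingers=1)

```text
time: 29.28
eef_pos: [0.4734, 0.1668, 0.0967]
eef_rot: [[1.0, -0.028, -0.003], [-0.028, -1.0, -0.0], [-0.003, 0.0, -1.0]]
wrist_force: [0.9, -0.0, 0.1]
finger_gap: 0.0857
grasp_force: 0.0
```

Emit:
apply_moves(plan=[{"delta_pos":[-0.027,-0.054,0],"roll":-0.1},{"delta_pos":[-0.055,-0.107,0],"roll":-0.275},{"delta_pos":[-0.055,-0.107,0],"roll":-0.275},{"delta_pos":[-0.055,-0.107,0],"roll":-0.275},{"delta_pos":[-0.055,-0.107,0],"roll":-0.275}])

```text
time: 29.9
eef_pos: [0.4239, 0.2727, 0.0975]
eef_rot: [[0.983, 0.185, -0.001], [0.185, -0.983, -0.001], [-0.001, 0.0, -1.0]]
wrist_force: [-0.6, 0.0, 0.1]
finger_gap: 0.0929
grasp_force: 0.0
```

```bash
python3 go.py .4223 .2748 .007 -169.2
```

```text
29.9 pos [0.4239 0.2727 0.0975] psi -169.3662063256711 q6 1.7356117220863763 delta [-0.0011 -0.0024  0.0905] roll -0.003693473903802492 gap 0.09291410797595584
```

Emit:
apply_moves(plan=[{"delta_pos":[-0.001,-0.002,0.04],"roll":0},{"delta_pos":[-0.001,-0.002,0.075],"roll":0},{"delta_pos":[-0.001,-0.002,0.09],"roll":0},{"delta_pos":[-0.001,-0.002,0.09],"roll":0},{"delta_pos":[-0.001,-0.002,0.09],"roll":0}])

```text
time: 30.52
eef_pos: [0.4232, 0.2757, 0.0091]
eef_rot: [[0.983, 0.186, 0.002], [0.186, -0.983, 0.001], [0.002, -0.0, -1.0]]
wrist_force: [0.2, 0.7, -0.1]
finger_gap: 0.0931
grasp_force: 0.0
```

Emit:
apply_moves(plan=[{"delta_pos":[0,0,0],"roll":0},{"delta_pos":[0,0,0],"roll":0},{"delta_pos":[0,0,0],"roll":0},{"delta_pos":[0,0,0],"roll":0},{"delta_pos":[0,0,0],"roll":0}], fingers=-1)

```text
time: 31.15
eef_pos: [0.4221, 0.2757, 0.0082]
eef_rot: [[0.982, 0.187, 0.0], [0.187, -0.982, -0.0], [0.0, 0.0, -1.0]]
wrist_force: [-0.2, -0.9, 2.9]
finger_gap: 0.057
grasp_force: 12.0
```

Emit:
apply_moves(plan=[{"delta_pos":[0,0,0],"roll":0},{"delta_pos":[0,0,0],"roll":0}])

```text
time: 31.4
eef_pos: [0.4221, 0.2757, 0.0082]
eef_rot: [[0.982, 0.187, 0.0], [0.187, -0.982, -0.0], [0.0, 0.0, -1.0]]
wrist_force: [-0.9, -1.9, 4.7]
finger_gap: 0.0568
grasp_force: 12.0
```

```bash
python3 go.py .4223 .2748 .007 -169.2
```

```text
31.4 pos [0.4221 0.2757 0.0082] psi -169.22311046755667 q6 1.7398619156082373 delta [0.     0.0009 0.0012] roll -0.000513565945703931 gap 0.05678741924529709
```

Emit:
apply_moves(plan=[{"delta_pos":[0,0,-0.03],"roll":0},{"delta_pos":[0,0,-0.07],"roll":0},{"delta_pos":[0,0,-0.07],"roll":0.05},{"delta_pos":[0,0,-0.07],"roll":0.05},{"delta_pos":[0,0,-0.07],"roll":0.05}])

```text
time: 32.02
eef_pos: [0.4214, 0.2755, 0.0773]
eef_rot: [[0.989, 0.149, -0.002], [0.149, -0.989, -0.0], [-0.002, 0.0, -1.0]]
wrist_force: [0.0, 0.2, -1.3]
finger_gap: 0.0568
grasp_force: 12.0
```

```bash
python3 go.py .5833 .1071 .07 -171.48
```

```text
32.025 pos [0.4214 0.2755 0.0773] psi -171.43660827180915 q6 1.7784379732898008 delta [0.1351 0.1907 0.0071] roll 0.0009642606264631266 gap 0.056790475660050646
```

Emit:
apply_moves(plan=[{"delta_pos":[0.035,0.05,0],"roll":0},{"delta_pos":[0.07,0.098,0],"roll":0},{"delta_pos":[0.105,0.147,0],"roll":0},{"delta_pos":[0.135,0.1905,0],"roll":0},{"delta_pos":[0.135,0.1905,0],"roll":0}])

```text
time: 32.65
eef_pos: [0.5861, 0.104, 0.077]
eef_rot: [[0.99, 0.144, 0.0], [0.144, -0.99, -0.001], [0.0, 0.001, -1.0]]
wrist_force: [-0.3, 1.0, -1.5]
finger_gap: 0.0567
grasp_force: 12.0
```

Emit:
apply_moves(plan=[{"delta_pos":[0,0,0.02],"roll":0},{"delta_pos":[0,0,0.045],"roll":0},{"delta_pos":[0,0,0.058],"roll":0},{"delta_pos":[0,0,0.061],"roll":0},{"delta_pos":[0,0,0.061],"roll":0}])

```text
time: 33.28
eef_pos: [0.5838, 0.1077, 0.0174]
eef_rot: [[0.989, 0.149, 0.0], [0.149, -0.989, 0.0], [0.0, -0.0, -1.0]]
wrist_force: [-0.3, -0.9, -0.1]
finger_gap: 0.057
grasp_force: 12.0
```

```bash
python3 go.py .5833 .1071 .0115 -171.48
```

```text
33.275 pos [0.5838 0.1077 0.0174] psi -171.44715822098004 q6 1.416105162840114 delta [-0.0006  0.0005  0.0059] roll 0.0007298173115543704 gap 0.05702721353319685
```

Emit:
apply_moves(plan=[{"delta_pos":[-0.0005,0.0005,0.001],"roll":0},{"delta_pos":[-0.0005,0.0005,0.003],"roll":0},{"delta_pos":[-0.0005,0.0005,0.004],"roll":0},{"delta_pos":[-0.0005,0.0005,0.0048],"roll":0},{"delta_pos":[-0.0005,0.0005,0.0048],"roll":0}])

```text
time: 33.9
eef_pos: [0.5834, 0.1067, 0.0123]
eef_rot: [[0.989, 0.148, 0.0], [0.148, -0.989, -0.0], [0.0, 0.0, -1.0]]
wrist_force: [0.2, -0.7, -0.0]
finger_gap: 0.057
grasp_force: 12.0
```

Emit:
apply_moves(plan=[{"delta_pos":[0,0,0.0005],"roll":0},{"delta_pos":[0,0,0.0008],"roll":0},{"delta_pos":[0,0,0.0008],"roll":0}])

```text
time: 34.28
eef_pos: [0.5834, 0.1067, 0.0122]
eef_rot: [[0.989, 0.148, 0.0], [0.148, -0.989, -0.0], [0.0, 0.0, -1.0]]
wrist_force: [-2.0, 0.4, 5.7]
finger_gap: 0.0567
grasp_force: 12.0
```

Emit:
apply_moves(plan=[{"delta_pos":[0,0,0],"roll":0},{"delta_pos":[0,0,0],"roll":0},{"delta_pos":[0,0,0],"roll":0},{"delta_pos":[0,0,0],"roll":0}], fingers=0.376)

```text
time: 34.78
eef_pos: [0.5833, 0.1068, 0.0113]
eef_rot: [[0.989, 0.148, -0.0], [0.148, -0.989, 0.0], [-0.0, -0.0, -1.0]]
wrist_force: [0.1, 0.7, -0.2]
finger_gap: 0.0639
grasp_force: 0.0
```

Emit:
apply_moves(plan=[{"delta_pos":[0,0,-0.02],"roll":0},{"delta_pos":[0,0,-0.06],"roll":0},{"delta_pos":[0,0,-0.12],"roll":0},{"delta_pos":[-0.03,0.05,-0.17],"roll":0.1},{"delta_pos":[-0.06,0.1,-0.22],"roll":0.2}])

```text
time: 35.4
eef_pos: [0.5467, 0.0185, 0.2144]
eef_rot: [[1.0, -0.009, 0.001], [-0.009, -1.0, -0.0], [0.001, 0.0, -1.0]]
wrist_force: [1.1, -0.8, 0.2]
finger_gap: 0.0641
grasp_force: 0.0
```

Emit:
apply_moves(plan=[{"delta_pos":[-0.03,0,-0.06],"roll":0},{"delta_pos":[-0.03,0,-0.06],"roll":0},{"delta_pos":[-0.03,0,-0.06],"roll":0},{"delta_pos":[-0.03,0,-0.06],"roll":0}])

```text
time: 35.9
eef_pos: [0.5167, 0.0197, 0.271]
eef_rot: [[1.0, -0.008, -0.003], [-0.008, -1.0, 0.001], [-0.003, -0.001, -1.0]]
wrist_force: [-0.5, 0.3, -0.2]
finger_gap: 0.0639
grasp_force: 0.0
```

```bash
python3 snap.py f1
```

```text
35.9 [0.5167 0.0197 0.271 ] 0.010810418028790809
```

View pics/f1.png

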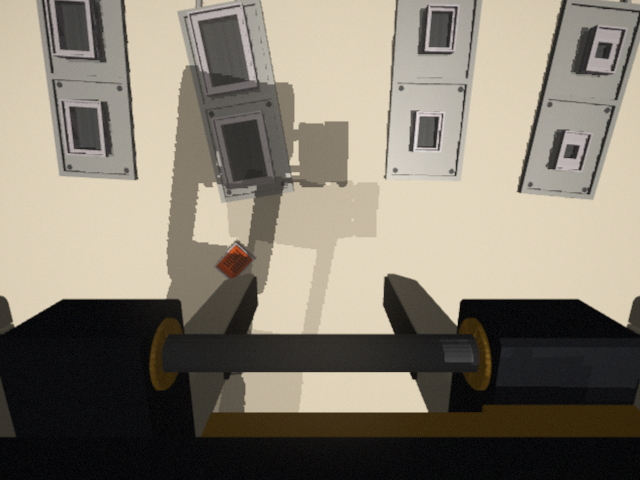

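All four moulds sit in their own trays' bays at (85,128), (245,147), (428,131) and (571,150). The filled mould is undisturbed at (234,260). As a check, I overlay the ideal rims.

```bash
python3 - <<'E'
from h import *
c=pickle.load(open("f1.pkl","rb"));im=cv2.resize(c["frame"][60:220,:,::-1],None,fx=2.4,fy=2.4,interpolation=cv2.INTER_CUBIC)
sg=np.array([[1,1],[-1,1],[-1,-1],[1,-1]])/2
out=[]
for x,y,a,L,W,h in((.5817,-.2726,-5.82,.044,.032,.018),(.6029,-.1041,-1.54,.044,.032,.018),(.5833,.1071,8.52,.08,.057,.024),(.6088,.2865,-3.82,.06,.045,.021)):
    a=np.radians(a);R=np.array([[np.cos(a),-np.sin(a)],[np.sin(a),np.cos(a)]])
    P=np.c_[(sg*[L,W])@R.T+[x,y],np.full(4,h)]
    p=(proj(c,P,c["T"])+.5-[0,60])*2.4
    cv2.polylines(im,[np.int32(p*16)],True,(0,0,255),1,cv2.LINE_AA,4)
    u=int(p[:,0].mean());u=min(max(u,150),im.shape[1]-150);out.append(cv2.resize(im[60:360,u-150:u+150],(390,290)))
cv2.imwrite("pics/chk.png",np.vstack([np.hstack(out[:2]),np.hstack(out[2:])]))
E
```

```text
(no output)
```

View pics/chk.png

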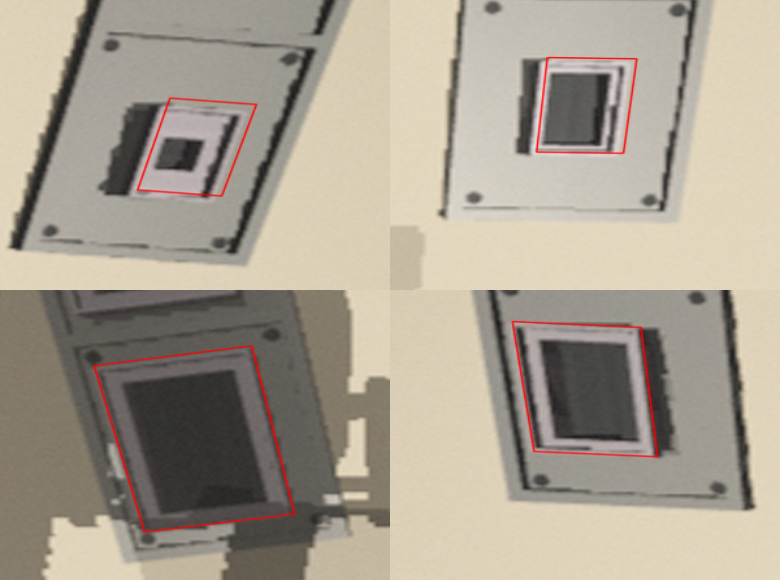

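```bash
python3 - <<'E'
from h import *
c=pickle.load(open("f1.pkl","rb"))
sg=np.array([[1,1],[-1,1],[-1,-1],[1,-1]])/2
big=cv2.resize(c["frame"][60:220,:,::-1],None,fx=2.4,fy=2.4,interpolation=cv2.INTER_CUBIC)
def unp(q,u,i): # panel px -> image px
    q=np.array(q,float)-[390*(i%2),290*(i//2)]
    return (q*[300/390,300/290]+[u-150,60])/2.4+[0,60]-.5
D=[((.5817,-.2726,-5.82,.044,.032,.018),[(111,45),(290,60),(220,243),(50,231)],[(160,103),(242,112),(214,197),(131,192)]),
((.6029,-.1041,-1.54,.044,.032,.018),[(493,8),(678,10),(650,200),(474,198)],[(546,58),(628,66),(615,152),(537,150)])]
for i,(q,pips,rim) in enumerate(D):
    x,y,a,L,W,h=q;a=np.radians(a);R=np.array([[np.cos(a),-np.sin(a)],[np.sin(a),np.cos(a)]])
    P=np.c_[(sg*[L,W])@R.T+[x,y],np.full(4,h)]
    p=(proj(c,P,c["T"])+.5-[0,60])*2.4;u=min(max(int(p[:,0].mean()),150),big.shape[1]-150)
    a1=np.mean([onz(c,unp(t,u,i),.004,c["T"]) for t in pips],0);b1=np.mean([onz(c,unp(t,u,i),h,c["T"]) for t in rim],0)
    print("bay",a1,"mould",b1,"diff mm along/across",R.T@(b1-a1)[:2]*1e3)
# view c2/b2: close pictures after releases
E
```

```text
bay [ 0.5816 -0.2716  0.004 ] mould [ 0.5797 -0.2696  0.018 ] diff mm along/across [-2.1109  1.7217]
bay [ 0.603  -0.1038  0.004 ] mould [ 0.6022 -0.1027  0.018 ] diff mm along/across [-0.7631  1.0892]
```

View pics/c2.png

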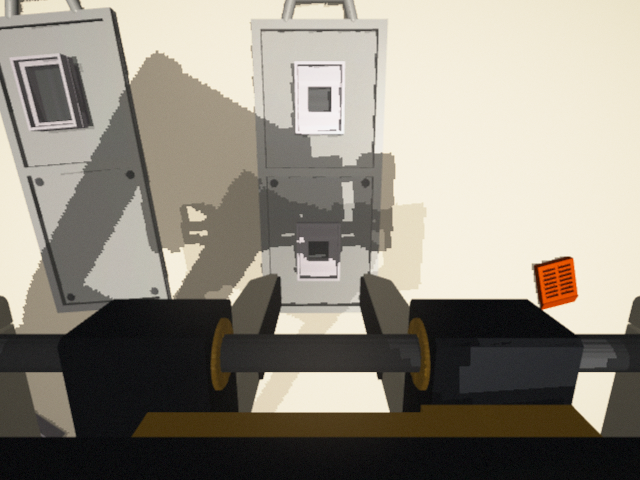

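The biopsy mould in c2 is centred between the pips: rim columns 297–340 and pips at 274 and 365. All offsets are about 2 mm or less, so I hand in.

```bash
python3 -c "
from plant import ctrl
print(ctrl.job_done())"
```

```text
the job is handed in; nothing more can be done
None
```

All four empty moulds are set down upright in their matching trays, about 2 mm or less off centre where measured (biopsy and standard; the other two by eye), with the filled mould and ruby bottle untouched; the job is handed in, no verdict returned.

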